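# Seat a die in the corner of a laser-marking fixture and hold it

## Task

Take the steel die with the rectangular boss and set it flat on the black bed with a long side of its foot pressed against the long fence, between the square end stop and the round cam clamp and still at least 20 mm short of the end stop. Then move it along until you feel the end stop, and finish while still gripping it and pressing it into the corner, flat on the bed, firmly against fence and end stop at once (5 to 20 N on each is about right), so that I can clamp it. Do not ram it into the stops, and leave the other things on the table where they are.

Things in the scene. Friction and masses are not known exactly. Their poses are not given: they have to be found in the camera images.
- die: the steel die to load, 0.4 to 0.6 kg: a rectangular foot 46 mm (its x) by 60 mm (its y) by 16 mm high, and centred on it a RECTANGULAR boss 28 mm (x) by 36 mm (y) by 24 mm high, 40 mm high in all. Origin at the centre of the underside, z up. It starts standing on the table, to the left of the fixture; half a turn about z makes no difference
- fixture: fixed black bed plate 180 mm (its x) by 300 mm (its y), 10 mm thick, lying on the table. Origin at the centre of its underside, on the table. Its x points roughly away from the robot (turned by up to 0.35 rad). The long fence, the end stop and the cam clamp stand on it; nothing on it moves
- fence: fixed aluminium fence along the bed's far side, 16 mm thick (x), 290 mm long (y), 12 mm high above the bed. Origin at the centre of its underside, at fixture (58, 0, 10) mm; its working face looks to the robot (fixture -x) and lies at fixture x = 50 mm
- end_stop: fixed square-edged aluminium end stop, 38 mm (x) by 20 mm (y), 14 mm high above the bed, axes parallel to the fixture's, butting on the fence's face. Origin at the centre of its underside, at fixture x = 30 mm, z = 10 mm and y between 75 and 115 mm from the bed's middle, on the left (+y) or on the right (-y). Its working face is the one that looks to the bed's middle, 10 mm from its centre
- cam_clamp: fixed ROUND cam clamp, diameter 32 mm, 14 mm high above the bed, not used now. Same line as the end stop, at the other end of the fence, 75 to 115 mm from the bed's middle. Origin at the centre of its underside
- round_die: bystander: look-alike of the die: same steel foot (46 x 60 x 16 mm), but the boss on top is ROUND and slimmer (diameter 22 mm, 34 mm high, 50 mm in all); not wanted. Origin at the centre of its underside
- disc_blank: bystander: brass disc, diameter 28 mm, 8 mm high. Origin at the centre of its underside
- focus_gauge: bystander: aluminium block 30 x 50 x 30 mm. Origin at the centre of its underside
- loupe: bystander: black loupe, diameter 34 mm, 34 mm high. Origin at the centre of its underside
- ring_blank: bystander: brass ring, diameter 28 mm, 10 mm high. Origin at the centre of its underside
- driver: bystander: screwdriver lying beyond the fixture, 170 mm long. Origin at the middle of its length
- jar: bystander: closed jar, diameter 50 mm, 65 mm high. Origin at the centre of its underside
Mind the look-alikes: they are no part of the job. What is shaped like the die but brown or turquoise is not meant.

How it is judged:
By the outcome, as a careful person would: the job done as asked, in the order asked, and still so for the second after the job is handed in, while the arm keeps its last pose, push and grip.
It also fails if it takes over 66 s, if anything falls off the work surface, if the arm or the gripper's body presses on something with over 40 N, if the wrist force passes 120 N, or if a joint passes its speed limit or range.

## Robot

A 7-joint arm with a two-finger parallel gripper is mounted at the origin on the work surface. World frame = base frame: x ahead of the robot, y to its left, z up, the work surface at z = 0. Lengths are in m, angles in rad, forces in N, time in s.
With the tool pointing down it reaches from about 0.425 to 0.825 m from the base axis. Payload 3.6 kg.
Tool frame: the origin (TCP) lies where the fingers leave the gripper's body, on its centre line; the fingertips stand 73 mm ahead of it and the grasp point (between the pads) lies 54 mm ahead of it; z points along the fingers, y is the line along which they close (so a half turn about z gives the same grasp; the last joint's range is limited). The gripper opens to 85 mm and grips with 20 to 120 N. Pads are 22 mm wide; open, the fingers measure 114 mm over their backs; the gripper's body (76 mm by 85 mm) begins 54 mm behind the grasp point. The pads swing forward as they close: fully open they stand 13 mm farther back than shut.
Start: joints at [-0.026, 0.615, -0.013, 1.423, 0.008, 1.103, -0.04], TCP at [0.65, 0, 0.304] pointing down, gripper open.
Joint ranges: [-3.12, 3.12], [-0.3, 2.06], [-1.34, 1.32], [0.26, 2.42], [-1.36, 4.5], [0.01, 1.98], [-2.84, 2.84]. Speed limits (rad/s): [2.79, 2.79, 3.14, 3.14, 3.14, 3.14, 3.14].

## Interface

Orientations are given as a unit quaternion [x, y, z, w].
In Python, from station import arm, snapshot, camera_info, ticket gives the robot as it stands. Calls block until the motion is done:
- arm.movep(position, orientation): joint-space move of the TCP to a pose.
- arm.line_to(position, velocity=0.15, ori=None): straight line of the TCP; ori=None keeps the orientation; velocity is the mean speed in m/s.
- arm.move_j(angles): joint-space move.
- arm.move_gripper(opening, effort=None): opening from 0.0 (shut) to 1.0 (fully open); effort is the grip in N (None keeps the last); returns when the fingers have stopped.
- arm.pause(seconds).
- arm.ik(position, orientation): joint angles nearest the present ones, or None.
- snapshot(name): name is "scene" or "side" or "wrist"; returns the picture (400x640x3 uint8, blue, green, red); there is no depth.
- camera_info(name): a dict with "fx", "fy", "cx", "cy" (pixels), "R" (3x3) and "t" (3): a world point X has camera coordinates R X + t; the wrist camera has in their place "T_tool_cam" (4x4, takes a point from camera to tool coordinates, whose origin is the TCP and whose axes are the flange's). Camera axes: x right, y down, z forward; pixel columns grow to the right and rows downward; lengths in m; the calibration is good to about 2 mm. A picture is of the moment at which its call begins: read the wrist's pose just before it. camera_info takes no time and is no camera call.
A pose or a line that the arm cannot do raises arm.MotionError and nothing moves.
- ticket.finish_job(): hands the job in; it is judged then, once.
Readings, each from a call of its own:
- arm.read_time(): time.
- arm.read_joint_positions(): joint angles.
- arm.read_dq(): joint speeds.
- arm.read_effort(): joint torques, N m.
- arm.read_tool_pos(): TCP position.
- arm.read_eef_rot(): TCP orientation.
- arm.read_ft_force(): force on the tool from outside, world axes, zero at the start.
- arm.read_wrist_torque(): the same for the moment, N m.
- arm.read_opening(): opening from 0.0 (shut) to 1.0 (fully open).
- arm.read_finger_force(): force on a finger pad.
Only numpy, scipy, OpenCV 4.12 (cv2) and the standard library are available. Lean on these libraries where they do the work, as an engineer would, in place of code of your own. Each camera call takes 0.05 s, during which the arm holds its last target. There are 200 camera calls.

## Working session

There is one attempt and no reset: what is moved stays moved. The work goes in short steps, each a Python script; the robot and the scene stay as the last script left them, time stands still between calls to the robot, and variables do not carry over. Pictures are saved under pics/ and viewed, at most 10 in all, crops included, and the job is handed in when it is done.

```bash
mkdir -p pics; ls; python3 - <<'E'
from station import *
import cv2,numpy as np
for n in("scene","side","wrist"):
    cv2.imwrite(f"pics/{n}0.png",snapshot(n)); c=camera_info(n); print(n,{k:np.round(v,4).tolist() for k,v in c.items()})
print(arm.read_time(),arm.read_eef_rot(),arm.read_ft_force())
E
```

```text
pics
scene {'fx': 422.5633, 'fy': 422.5633, 'cx': 320.199, 'cy': 203.5759, 'R': [[0.7634, 0.6457, -0.0192], [0.3586, -0.4483, -0.8188], [-0.5373, 0.6182, -0.5738]], 't': [-0.4947, -0.1033, 1.0973]}
side {'fx': 440.5245, 'fy': 440.5245, 'cx': 315.782, 'cy': 204.7126, 'R': [[-0.9144, -0.4044, 0.015], [-0.2126, 0.4485, -0.8681], [0.3444, -0.797, -0.4962]], 't': [0.5346, 0.118, 1.0179]}
wrist {'fx': 338.54, 'fy': 338.54, 'cx': 318.9292, 'cy': 205.8744, 'T_tool_cam': [[0.0009, -0.9506, -0.3105, 0.0797], [1.0, 0.0006, 0.0011, 0.0003], [-0.0009, -0.3105, 0.9506, -0.0689], [0.0, 0.0, 0.0, 1.0]]}
0.15 [ 0.70708172  0.70713112 -0.00071199 -0.00071428] [ 0.55841827 -0.6082765  -0.25530561]
```

View pics/scene0.png

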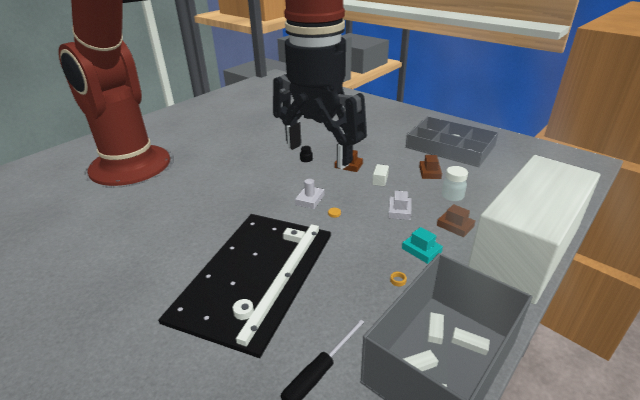

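View pics/wrist0.png

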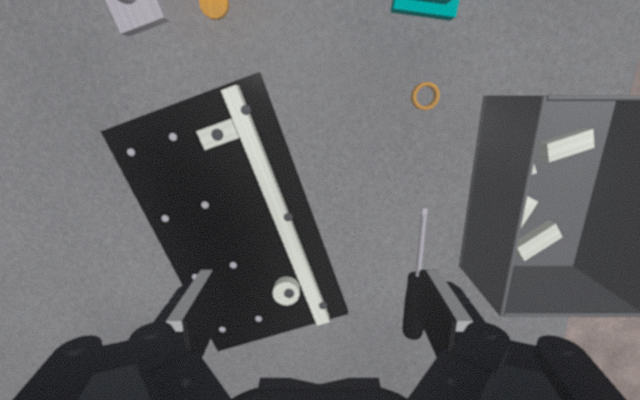

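The wrist view shows the bed with the square stop at (217,134), on the left (+y), and the cam at (286,291).

Scene candidates for the die:
- Silver with a rectangular boss at (400,207).
- Silver with a round boss at (310,195), which is the look-alike.
- Brown at (348,160), (430,167) and (456,220).
- Turquoise at (423,245).

I choose (400,207) and will check it in a close crop.

```bash
cat > h.py <<'E'
from station import *
import cv2,numpy as np
from scipy.spatial.transform import Rotation as Ro
from scipy.optimize import least_squares
def campose(n):
    c=camera_info(n); K=np.array([[c['fx'],0,c['cx']],[0,c['fy'],c['cy']],[0,0,1]])
    if n=='wrist':
        T=np.array(c['T_tool_cam']); Rt=Ro.from_quat(arm.read_eef_rot()).as_matrix()
        Rwc=Rt@T[:3,:3]; o=Rt@T[:3,3]+arm.read_tool_pos(); return K,Rwc.T,-Rwc.T@o
    return K,np.array(c['R']),np.array(c['t'])
def ray(P,uv,z):
    K,R,t=P; uv=np.atleast_2d(uv); d=(np.linalg.inv(K)@np.c_[uv,np.ones(len(uv))].T).T@R; o=-R.T@t
    return o+d*((z-o[2])/d[:,2])[:,None]
def proj(P,X):
    K,R,t=P; p=(np.atleast_2d(X)@R.T+t)@K.T; return p[:,:2]/p[:,2:]
def down(a): # tool pointing down, closing line (tool y) along world angle a
    y=np.array([np.cos(a),np.sin(a),0]); z=np.array([0,0,-1.]); return Ro.from_matrix(np.c_[np.cross(y,z),y,z]).as_quat()
E
python3 - <<'E'
from h import *
P=campose('scene'); W=campose('wrist')
for n,p in dict(die=(400,212),rnd=(310,200),disc=(335,213),gauge=(380,180),jar=(455,195),turq=(423,250),loupe=(306,158),br=(456,226),br2=(430,174),br3=(348,165)).items(): print(n,ray(P,p,0)[0].round(3))
print(ray(W,[(103,131),(262,73),(347,313),(219,350)],.01).round(4))
im=cv2.imread('pics/scene0.png')[140:270,290:490]; cv2.imwrite('pics/crop1.png',cv2.resize(im,None,fx=4,fy=4,interpolation=cv2.INTER_CUBIC))
E
```

```text
die [0.656 0.254 0.   ]
rnd [0.476 0.168 0.   ]
disc [0.55  0.165 0.   ]
gauge [0.551 0.336 0.   ]
jar [0.718 0.387 0.   ]
turq [0.754 0.176 0.   ]
loupe [0.34  0.307 0.   ]
br [0.77  0.284 0.   ]
br2 [0.63  0.434 0.   ]
br3 [0.448 0.346 0.   ]
[[ 0.4231  0.0438  0.01  ]
 [ 0.5929  0.1007  0.01  ]
 [ 0.6851 -0.1798  0.01  ]
 [ 0.5194 -0.2368  0.01  ]]
```

View pics/crop1.png

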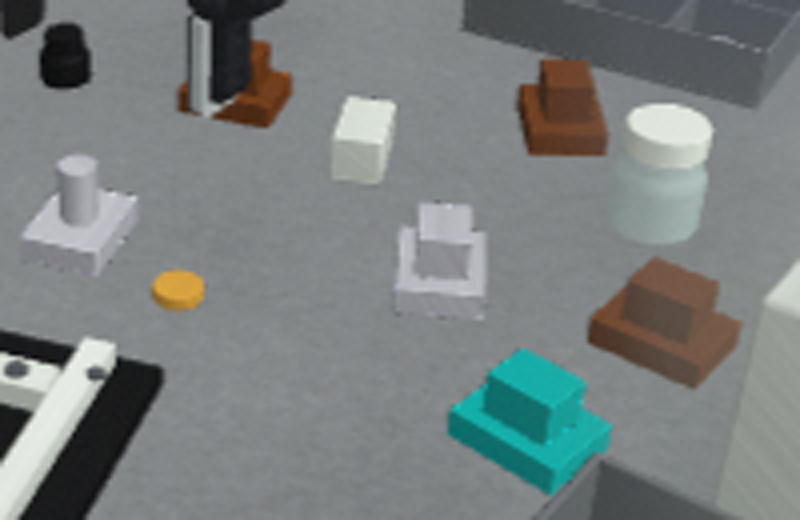

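The crop confirms it: the silver die at (400,207) has a rectangular boss, and the one at (310,195) is the round-boss look-alike. Next, a close wrist view above the die.

```bash
python3 - <<'E'
from h import *
arm.movep([0.656,0.254,0.2],down(0)); arm.pause(.3)
P=campose('wrist'); im=snapshot('wrist'); cv2.imwrite('pics/w1.png',im)
np.savez('w1.npz',K=P[0],R=P[1],t=P[2]); print(arm.read_time(),arm.read_tool_pos(),arm.read_joint_positions())
E
```

```text
1.5667 [0.65642712 0.25300999 0.20051905] [-0.39018064  0.79644731 -0.01709117  1.36214286  0.01499186  0.98241207
 -0.41195236]
```

View pics/w1.png

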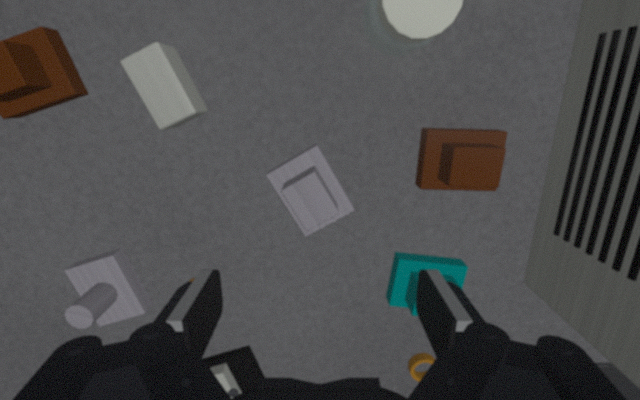

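The die is centred at about (311,190), with foot corners near (267,178), (318,146), (354,210) and (306,236). I'll fit its silhouette, and fit the fixture from corners in the first wrist picture.

```bash
python3 - <<'E'
from h import *
from scipy.optimize import minimize
d=np.load('w1.npz'); P=(d['K'],d['R'],d['t'])
im=cv2.imread('pics/w1.png'); g=cv2.GaussianBlur(im,(3,3),0)[...,0].astype(int)
sub=g[130:250,250:370]; print('bg',np.median(sub), 'die',g[170:175,300:305].mean(),g[205,315])
m=((g>(np.median(sub[:20])+g[165,305])/2)*255).astype(np.uint8); 
box=np.zeros_like(m); box[130:250,250:370]=1; m=cv2.morphologyEx(m*box,cv2.MORPH_CLOSE,np.ones((9,9)))
n,l,s,c=cv2.connectedComponentsWithStats(m); i=1+s[1:,4].argmax(); m=(l==i).astype(np.uint8); print('area',s[i])
def boxp(a,b,z0,z1): return np.array([[x,y,z] for x in(-a/2,a/2) for y in(-b/2,b/2) for z in(z0,z1)])
V=[boxp(.046,.060,0,.016),boxp(.028,.036,.016,.04)]
def sil(p):
    r=np.zeros(m.shape,np.uint8)
    for v in V:
        w=Ro.from_euler('z',p[2]).apply(v)+[p[0],p[1],0]
        h=cv2.convexHull(proj(P,w).astype(np.float32))
        q=np.zeros_like(r); cv2.fillPoly(q,[np.round(h*16).astype(np.int32)],1,lineType=cv2.LINE_8,shift=4); r|=q
    return r
f=lambda p:(sil(p)!=m).sum()
best=None
for y0 in np.arange(0,np.pi,.26):
    p0=np.r_[ray(P,[311,190],.01)[0,:2],y0]
    r=minimize(f,p0,method='Nelder-Mead',options=dict(initial_simplex=p0+np.vstack([np.zeros(3),np.diag([.006,.006,.2])]),xatol=1e-5,fatol=.1))
    if best is None or r.fun<best.fun: best=r
print('die',best.x,best.fun)
# fixture
W=(P[0],Ro.from_quat([0.70708172,0.70713112,-0.00071199,-0.00071428]).as_matrix(),None)
T=np.array(camera_info('wrist')['T_tool_cam']); Rt=W[1]; Rwc=Rt@T[:3,:3]; W=(P[0],Rwc.T,-Rwc.T@(Rt@T[:3,3]+[.65,0,.304]))
gi=cv2.cvtColor(cv2.imread('pics/wrist0.png'),cv2.COLOR_BGR2GRAY)
px=np.array([(103,131),(262,73),(347,313),(219,350),(221,89),(237,85),(330,321),(318,326),(197,132),(204,151)],np.float32)
X=np.array([(-.09,.15,.01),(.09,.15,.01),(.09,-.15,.01),(-.09,-.15,.01),(.05,.145,.022),(.066,.145,.022),(.066,-.145,.022),(.05,-.145,.022)])
q=cv2.cornerSubPix(gi,px[:,None].copy(),(4,4),(-1,-1),(3,50,.01))[:,0]; print((q-px).round(1).tolist())
S=np.array([(.011,.01,.024),(.011,-.01,.024)])
def fit(p):
    Y=np.vstack([X,S+[0,p[3],0]]); return (proj(W,Ro.from_euler('z',p[2]).apply(Y)+[p[0],p[1],0])-q).ravel()
r=least_squares(fit,[.55,-.07,.32,.09],loss='soft_l1'); print('fix',r.x,r.fun.round(1).reshape(-1,2).tolist())
print('cam', Ro.from_euler('z',-r.x[2]).apply(ray(W,[286,291],.024)-[r.x[0],r.x[1],0]))
E
```

```text
bg 92.0 die 100.76 123
area [ 267  146   87   90 4242]
die [0.65151688 0.25812346 3.6621882 ] 416.0
[[-2.700000047683716, -0.0], [-2.5999999046325684, -1.2999999523162842], [0.699999988079071, 0.30000001192092896], [-1.2999999523162842, 0.699999988079071], [-0.8999999761581421, -0.20000000298023224], [-2.200000047683716, -1.5], [-0.6000000238418579, -1.5], [-2.700000047683716, -2.700000047683716], [-1.7000000476837158, -1.2000000476837158], [0.20000000298023224, -1.0]]
fix [ 0.55318316 -0.06817178  0.33205707  0.10626036] [[-0.8, -0.5], [-1.3, -1.1], [0.5, -0.2], [-0.4, 0.2], [-0.0, 0.4], [0.3, 0.1], [-0.3, 1.7], [1.5, 1.4], [0.6, 0.1], [0.1, -0.4]]
cam [[ 0.03155896 -0.08702268  0.024     ]]
```

```bash
cat >> h.py <<'E'
FX=np.array([0.55318316,-0.06817178]); FA=0.33205707
def fw(x,y): return FX+Ro.from_euler('z',FA).as_matrix()[:2,:2]@[x,y]
def ff(): return Ro.from_euler('z',-FA).apply(arm.read_ft_force())
def fp(): p=arm.read_tool_pos(); return Ro.from_euler('z',-FA).apply(np.r_[p[:2]-FX,p[2]])
def fm(n=5):
    a=[]
    for _ in range(n): a.append(ff()); arm.pause(.01)
    return np.mean(a,0)
E
python3 - <<'E'
from h import *
d=np.load('w1.npz'); P=(d['K'],d['R'],d['t'])
c=np.array([[.65152,.25812,.016]]); V=np.array([[sx*.023,sy*.03,0] for sx,sy in((-1,1),(1,1),(1,-1),(-1,-1))])
print(proj(P,Ro.from_euler('z',.5206).apply(V)+c).round(0).tolist())
q=down(.5206)
arm.movep([.6515,.2581,.18],q); arm.move_gripper(.8)
arm.line_to([.6515,.2581,.092],.1); arm.pause(.1); print('ft',arm.read_ft_force(),arm.read_tool_pos())
arm.move_gripper(0.0,80); print('grip',arm.read_opening(),arm.read_finger_force(),arm.read_ft_force())
f0=fm(); arm.line_to([.6515,.2581,.2],.1); arm.pause(.2); print(arm.read_opening(),arm.read_finger_force(),fm()-f0,arm.read_time())
cv2.imwrite('pics/w2.png',snapshot('wrist'))
E
```

```text
[[266.0, 177.0], [318.0, 147.0], [355.0, 213.0], [306.0, 239.0]]
ft [ 0.27995563 -0.24909273  0.02095499] [0.65208101 0.25835136 0.09310835]
grip 0.3065643226582722 82.63086318969727 [-1.58796901 -0.6779616   3.54566276]
0.30526467665971224 81.54094219207764 [ 1.7343534   0.53838815 -9.5599385 ] 5.4667
```

View pics/w2.png

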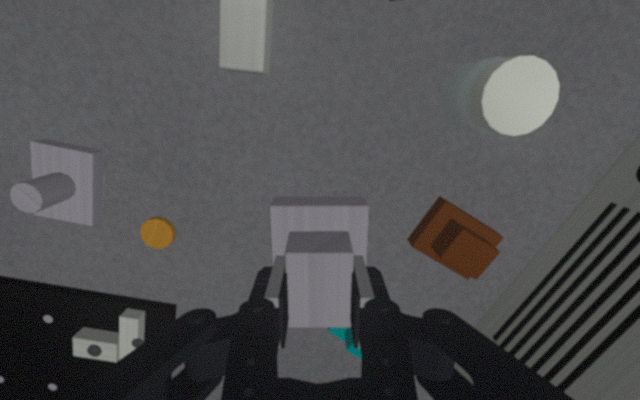

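The die is held squarely (foot at (320,230)) and the opening matches the 28 mm boss. Next I carry it over the bed and lower it with force guarding.

```bash
python3 - <<'E'
from h import *
q=down(FA); p=fw(.015,.022)
arm.line_to([*p,.2],.2,ori=q); arm.line_to([*p,.125],.12); arm.pause(.4); b=fm(20); np.save('bias.npy',b); print('bias',b,fp(),arm.read_time())
z=.110; arm.line_to([*p,z],.05)
while z>.098:
    z-=.0005; arm.line_to([*p,z],.02); f=fm(3)-b
    print(round(z,4),fp().round(4),f.round(1))
    if f[2]>6: break
np.save('z.npy',z); print(arm.read_time(),arm.read_opening(),arm.read_wrist_torque())
cv2.imwrite('pics/side1.png',cv2.resize(snapshot('side')[100:300,200:500],None,fx=2.6,fy=2.6)); cv2.imwrite('pics/w3.png',snapshot('wrist'))
E
```

```text
bias [ 0.009961    0.06125188 -4.91650609] [0.01499265 0.02197486 0.12510625] 8.575
0.1095 [0.0151 0.022  0.1097] [-0.4 -0.2 -0.4]
0.109 [0.015  0.022  0.1091] [ 0.1 -0.3 -0.1]
0.1085 [0.015  0.022  0.1085] [ 0.2  0.5 -0.5]
0.108 [0.015 0.022 0.108] [ 0.2 -0.1  0. ]
0.1075 [0.015  0.022  0.1075] [-0.1 -0.2 -0.1]
0.107 [0.015 0.022 0.107] [-0.1 -0.3 -0.2]
0.1065 [0.015  0.022  0.1065] [ 0.4 -0.  -0.9]
0.106 [0.015 0.022 0.106] [-0.1 -0.3 -0.3]
0.1055 [0.015  0.022  0.1055] [-0.1  0.3 -0.3]
0.105 [0.015 0.022 0.105] [-0.6  0.1 -0.1]
0.1045 [0.015  0.022  0.1045] [0.2 0.  0. ]
0.104 [0.015 0.022 0.104] [-0.1  0.  -0.6]
0.1035 [0.015  0.022  0.1035] [ 0.3 -0.  -0.7]
0.103 [0.015 0.022 0.103] [-0.4 -0.5 -0.2]
0.1025 [0.0151 0.022  0.1026] [ 0.2 -0.5  0.5]
0.102 [0.0151 0.022  0.1026] [-1.5  0.7  6.8]
13.425 0.3052854506561359 [-0.04242118  0.35159669  0.02030381]
```

View pics/w3.png

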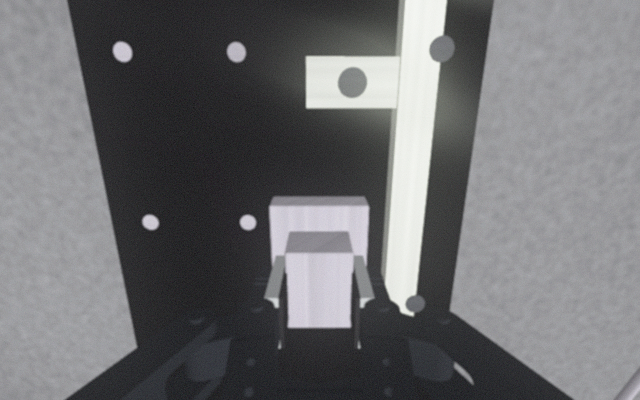

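The die stands on the bed at (320,230). The fence's inner edge runs near column 395 and the stop's face is at row 108. Yaw is checked next from the edges in this image, before pressing.

```bash
python3 - <<'E'
from h import *
P=campose('wrist'); g=cv2.GaussianBlur(cv2.imread('pics/w3.png')[...,1],(5,5),0).astype(float)
def ang(c0,c1,rows,sgn,z):
    # column of strongest gradient of given sign near the line c0(row rows[0]) -> c1(row rows[-1])
    pts=[]
    for r in rows:
        c=int(c0+(c1-c0)*(r-rows[0])/(rows[-1]-rows[0])); d=sgn*np.diff(g[r,c-9:c+10]); d=np.clip(d,0,None)
        k=d.argmax(); s=slice(max(k-2,0),k+3); pts.append((c-9+.5+(np.arange(len(d))[s]*d[s]).sum()/d[s].sum(),r))
    X=ray(P,np.array(pts),z)[:,:2]; Y=(X-FX)@Ro.from_euler('z',FA).as_matrix()[:2,:2]
    a=np.polyfit(Y[:,1],Y[:,0],1); res=Y[:,0]-np.polyval(a,Y[:,1]); return 'tilt %.4f rad, x at y=.05 %.4f, rms %.5f'%(-a[0],np.polyval(a,.05),res.std())
print('fence outer',ang(447,416,range(5,290,3),-1,.022))
print('fence inner(top)',ang(400,391,range(112,230,2),1,.022))
print('bed right',ang(494,451,range(5,310,3),1,.01))
print('bed left',ang(69,136,range(5,340,3),-1,.01))
print('die foot left',ang(271,270,range(212,246,1),1,.026),'| right',ang(367,369,range(212,246,1),-1,.026))
print(arm.read_eef_rot(),down(FA))
pts=ray(P,np.array([(308,108),(396,108)]),.024); print('stop face y', (pts[:,:2]-FX)@Ro.from_euler('z',FA).as_matrix()[:2,:2])
E
```

```text
fence outer tilt 0.0065 rad, x at y=.05 0.0648, rms 0.00073
fence inner(top) tilt -0.0022 rad, x at y=.05 0.0485, rms 0.00005
bed right tilt -0.0019 rad, x at y=.05 0.0883, rms 0.00006
bed left tilt -0.0007 rad, x at y=.05 -0.0900, rms 0.00006
die foot left tilt 0.0073 rad, x at y=.05 -0.0073, rms 0.00007 | right tilt 0.0064 rad, x at y=.05 0.0381, rms 0.00007
[5.80537875e-01 8.14233223e-01 4.52714525e-05 1.78507111e-04] [0.580522   0.81424456 0.         0.        ]
stop face y [[0.01090804 0.09640185]
 [0.04775493 0.09643105]]
```

```bash
sed -i 's/FA=0.33205707/FA=0.3306/' h.py; python3 - <<'E'
from h import *
b=np.load('bias.npy'); z=float(np.load('z.npy')); q=down(FA-.0065)
x,y,_=fp(); y0=y
arm.line_to([*fw(x,y0),z+.0003],.02,ori=q); arm.line_to([*fw(.0225,y0),z+.0003],.02); print(fp().round(4),(fm()-b).round(1))
x=.0225
while x<.031:
    x+=.0004; arm.line_to([*fw(x,y0),z+.0003],.02); f=fm(3)-b
    if x>.0245: print(round(x,4),fp().round(4),f.round(1),arm.read_wrist_torque().round(2))
    if f[0]<-11: break
np.save('cmd.npy',[x,y0,z+.0003]); print(arm.read_time())
E
```

```text
[0.0166 0.0219 0.1028] [-12.8   1.8  21.6]
14.6167
```

The arm is soft sideways: pushing outward raises the press on the bed, and the die stuck. I'll lift slightly, move in air to just short of the fence, set it down lightly, then push with the bed force regulated.

```bash
cat >> h.py <<'E'
def go(c,v=.02): arm.line_to([*fw(c[0],c[1]),c[2]],v)
def show(c,f): print(np.round(c,4),fp().round(4),f.round(1))
E
python3 - <<'E'
from h import *
b=np.load('bias.npy'); q=down(FA-.0065)
c=np.array([.0165,.022,.1035]); arm.line_to([*fw(*c[:2]),c[2]],.02,ori=q); c[2]=.106; go(c); arm.pause(.3); f=fm(10)-b; show(c,f); print(arm.read_opening(),arm.read_wrist_torque())
c[0]=.022; go(c); arm.pause(.2); show(c,fm()-b)
P=campose('wrist'); cv2.imwrite('pics/w4.png',snapshot('wrist')); np.savez('w4.npz',K=P[0],R=P[1],t=P[2])
c[2]=.1035; go(c)
while c[2]>.1:
    c[2]-=.0003; go(c); f=fm(3)-b
    if f[2]>2: break
show(c,f); np.save('cmd.npy',c); print(arm.read_time())
E
```

```text
[0.0165 0.022  0.106 ] [0.0165 0.022  0.106 ] [ 0.   0.  -0.3]
0.3067841792269178 [-0.01503971 -0.02943685  0.02232724]
[0.022 0.022 0.106] [0.0219 0.022  0.106 ] [ 0.1  0.5 -0.6]
[0.022  0.022  0.1023] [0.0221 0.022  0.1026] [-0.5  0.1  3.1]
17.8417
```

View pics/w4.png

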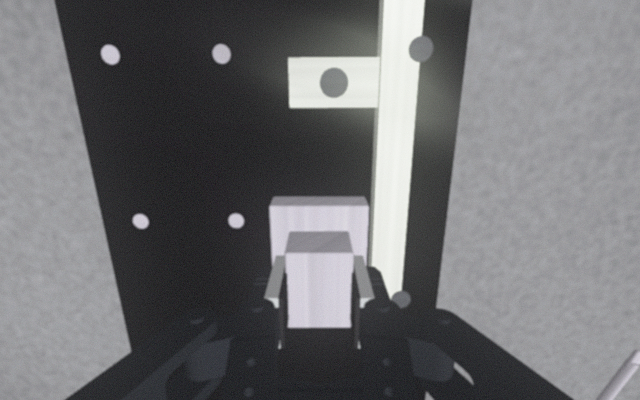

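The die is still square in the grip, with the foot's right edge at column 368 and the fence face at about 372. Now the regulated push onto the fence.

```bash
python3 - <<'E'
from h import *
b=np.load('bias.npy'); c=np.load('cmd.npy')
for i in range(40):
    c[0]+=.0005; go(c); f=fm(3)-b; c[2]+=np.clip((f[2]-3)*.00005,-.0003,.0004); show(c,f)
    if f[0]<-10 or f[2]>15: break
np.save('cmd.npy',c); print(arm.read_time(),arm.read_wrist_torque())
E
```

```text
[0.0225 0.022  0.1025] [0.0221 0.022  0.1026] [-2.   0.4  6.3]
[0.023  0.022  0.1028] [0.0223 0.022  0.1026] [-4.5  0.7  8.9]
[0.0235 0.022  0.103 ] [0.0229 0.0219 0.1026] [-4.9  0.6  7.6]
[0.024  0.022  0.1029] [0.0252 0.022  0.1026] [-0.2 -0.1  1. ]
[0.0245 0.022  0.1027] [0.025  0.0222 0.1027] [ 0.  -0.1 -0.4]
[0.025  0.022  0.1026] [0.0252 0.0221 0.1027] [-0.2 -0.7 -0.3]
[0.0255 0.022  0.1025] [0.0253 0.022  0.1026] [-0.7  0.4  1.7]
[0.026  0.022  0.1026] [0.0254 0.022  0.1026] [-2.6  1.   4.5]
[0.0265 0.022  0.1028] [0.0257 0.022  0.1026] [-4.8  0.6  6.9]
[0.027 0.022 0.103] [0.0258 0.022  0.1027] [-6.1  0.9  7.7]
[0.0275 0.022  0.1032] [0.0259 0.022  0.1027] [-5.3 -0.1  6.6]
[0.028  0.022  0.1033] [0.026  0.022  0.1027] [-7.   0.5  5.3]
[0.0285 0.022  0.1034] [0.0261 0.0219 0.1027] [-6.9  0.9  5.9]
[0.029  0.022  0.1036] [0.0262 0.0219 0.1027] [-7.4  0.6  6.2]
[0.0295 0.022  0.1038] [0.0263 0.0219 0.1028] [-7.8  0.1  6.5]
[0.03   0.022  0.1039] [0.0264 0.0219 0.1028] [-8.1  0.3  5.5]
[0.0305 0.022  0.104 ] [0.0265 0.0219 0.1028] [-8.8  0.4  5.8]
[0.031  0.022  0.1042] [0.0266 0.0219 0.1028] [-9.3  0.4  6.5]
[0.0315 0.022  0.1043] [0.0267 0.0219 0.1029] [-9.6  0.4  5.9]
[0.032  0.022  0.1045] [0.0268 0.0219 0.1029] [-10.7   0.3   6.3]
23.3417 [-0.71615341  2.1352151   0.17645135]
```

```bash
python3 - <<'E'
from h import *
b=np.load('bias.npy'); c=np.load('cmd.npy')
R=Ro.from_quat(arm.read_eef_rot()).as_matrix(); F=Ro.from_euler('z',-FA).as_matrix()@R; print('tool axes in fixture\n',F.round(4)); print(fp(),(fm(10)-b).round(1),arm.read_opening(),arm.read_finger_force())
cv2.imwrite('pics/side2.png',cv2.resize(snapshot('side')[120:270,220:420],None,fx=4,fy=4,interpolation=cv2.INTER_CUBIC))
P=campose('wrist');cv2.imwrite('pics/w5.png',snapshot('wrist'))
E
```

```text
tool axes in fixture
 [[ 0.0066  0.9999 -0.0131]
 [ 1.     -0.0066  0.0015]
 [ 0.0014 -0.0131 -0.9999]]
[0.02676676 0.02187936 0.1028789 ] [-10.2   0.5   6.1] 0.3070880654344655 82.37026333808899
```

View pics/side2.png

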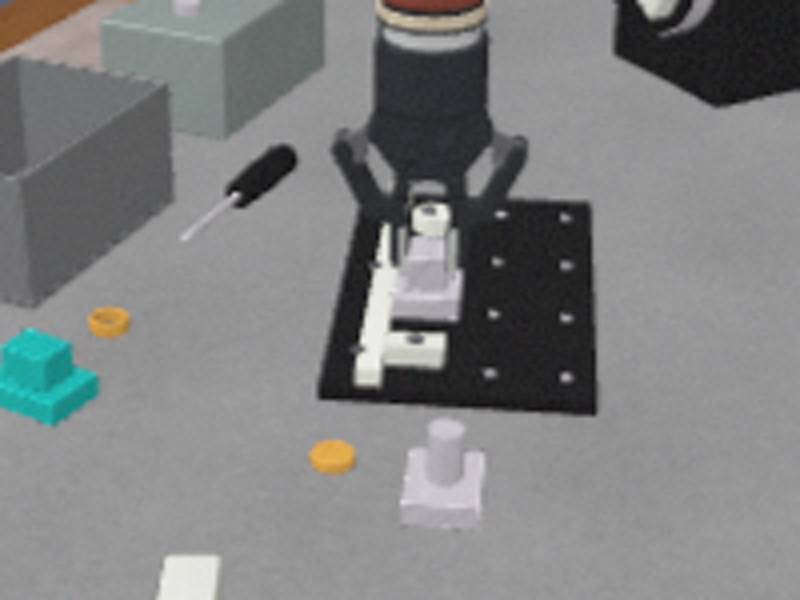

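View pics/w5.png

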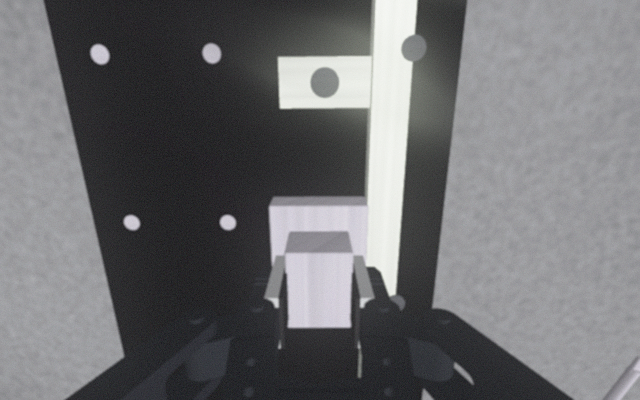

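The die is on the fence, but the tool is leaning 0.013 rad because of arm compliance. I'll level it by feedback while holding the fence force, pivoting about the foot.

```bash
cat >> h.py <<'E'
L=.095; YAW=FA-.0065
def cmd(s,v=.02): # s=[x,y,z(TCP if upright),ty,tx] fixture frame, pivot at foot
    Rf=Ro.from_euler('z',FA); R=Rf*Ro.from_euler('y',s[3])*Ro.from_euler('x',s[4])*Rf.inv()*Ro.from_quat(down(YAW))
    p=np.r_[fw(s[0],s[1]),s[2]]-L*(R.apply([0,0,1])+[0,0,1]); arm.line_to(list(p),v,ori=R.as_quat())
def state(b,n=4):
    f=fm(n)-b; za=Ro.from_euler('z',-FA).apply(Ro.from_quat(arm.read_eef_rot()).apply([0,0,1])); p=fp(); foot=p+L*za; return f,za,foot
def reg(s,f,za,fx,fz,fy=None,g=.6):
    s[0]+=np.clip((fx+f[0])*.00025,-.001,.001); s[2]+=np.clip((f[2]-fz)*.00006,-.0004,.0004)
    s[3]+=np.clip(g*za[0],-.004,.004); s[4]+=np.clip(-g*za[1],-.004,.004)
    if fy is not None: s[1]+=np.clip((fy+f[1])*.00025,-.001,.001)
def pr(s,f,za,foot): print(s.round(4),'f',f.round(1),'tilt',za[:2].round(4),'foot',(foot*1e3).round(2))
E
python3 - <<'E'
from h import *
b=np.load('bias.npy'); c=np.load('cmd.npy'); s=np.r_[c,0,0]
for i in range(14):
    f,za,ft=state(b); 
    if i%2==0: pr(s,f,za,ft)
    if abs(f[0])>20 or f[2]>25: break
    reg(s,f,za,10,5); cmd(s)
f,za,ft=state(b,10); pr(s,f,za,ft); np.save('s.npy',s); print(arm.read_time())
E
```

```text
[0.032  0.022  0.1045 0.     0.    ] f [-10.2   0.3   5.8] tilt [-0.0131  0.0015] foot [25.5  22.03  7.89]
[ 0.0321  0.022   0.1045 -0.008  -0.0013] f [-9.8  0.2  4.3] tilt [-0.0053  0.0002] foot [25.56 21.98  7.75]
[ 0.0322  0.022   0.1044 -0.0125 -0.0015] f [-9.6  0.4  4.5] tilt [-0.0009  0.0001] foot [25.63 21.99  7.64]
[ 0.0323  0.022   0.1044 -0.0134 -0.0016] f [-10.   -0.2   4.9] tilt [-0.0002  0.    ] foot [25.62 22.    7.62]
[ 0.0323  0.022   0.1043 -0.0135 -0.0016] f [-9.8 -0.4  5.1] tilt [-0.0001  0.    ] foot [25.61 22.02  7.61]
[ 0.0323  0.022   0.1044 -0.0136 -0.0016] f [-9.8  0.4  4.5] tilt [-0.  0.] foot [25.63 21.98  7.64]
[ 0.0324  0.022   0.1043 -0.0137 -0.0016] f [-10.1   0.2   5.1] tilt [-0.0001 -0.    ] foot [25.61 21.99  7.62]
[ 0.0324  0.022   0.1043 -0.0137 -0.0016] f [-10.1   0.2   5.3] tilt [-0.  0.] foot [25.62 22.    7.61]
27.575
```

Level, with 10 N on the fence and 5 N on the bed. Now I slide along the fence toward the stop.

```bash
python3 - <<'E'
from h import *
b=np.load('bias.npy'); s=np.load('s.npy'); n=0
while n<60:
    n+=1; f,za,ft=state(b,3)
    if n%3==1: pr(s,f,za,ft)
    if ft[1]>.056 or abs(f[1])>14 or abs(f[0])>20 or f[2]>20: break
    reg(s,f,za,8,4); s[1]+=.002; cmd(s)
f,za,ft=state(b,3); pr(s,f,za,ft); np.save('s.npy',s); print(n,arm.read_time())
E
```

```text
[ 0.0324  0.022   0.1043 -0.0137 -0.0016] f [-9.9  0.2  4.8] tilt [0. 0.] foot [25.63 22.02  7.62]
[ 0.0314  0.028   0.1042 -0.0118  0.0019] f [-8.8 -6.   2.1] tilt [ 0.0013 -0.0025] foot [25.57 23.27  7.74]
[ 0.031   0.034   0.104  -0.0101  0.0048] f [-8.8 -6.7  3. ] tilt [ 0.0005 -0.0004] foot [25.53 28.63  7.69]
[ 0.0306  0.04    0.1038 -0.0093  0.0052] f [-8.  -6.6  2.8] tilt [0.0003 0.0001] foot [25.52 34.76  7.65]
[ 0.0305  0.046   0.1037 -0.0089  0.0055] f [-8.1 -7.1  3.7] tilt [ 0.0002 -0.0002] foot [25.53 40.38  7.67]
[ 0.0303  0.052   0.1036 -0.0085  0.0057] f [-8.2 -7.   3.4] tilt [0.0001 0.0002] foot [25.55 46.6   7.66]
[ 0.0304  0.058   0.1036 -0.0084  0.0058] f [-7.9 -7.4  3.6] tilt [-0.0001  0.0001] foot [25.5  52.45  7.64]
[ 0.0303  0.062   0.1036 -0.0085  0.0057] f [-7.6 -7.3  3.8] tilt [0.0002 0.0003] foot [25.54 56.66  7.65]
21 33.125
```

```bash
python3 - <<'E'
from h import *
b=np.load('bias.npy'); s=np.load('s.npy'); n=0
while n<45:
    n+=1; f,za,ft=state(b,3)
    if n%3==1: pr(s,f,za,ft)
    if f[1]<-12 or abs(f[0])>20 or f[2]>20: break
    reg(s,f,za,9,4); s[1]+=.0008; cmd(s)
pr(s,f,za,ft); np.save('s.npy',s); print(n,arm.read_time())
E
```

```text
[ 0.0303  0.062   0.1036 -0.0085  0.0057] f [-7.9 -7.1  4. ] tilt [0.0002 0.0003] foot [25.55 56.7   7.66]
[ 0.0308  0.0644  0.1036 -0.0089  0.0062] f [-8.6 -8.2  4.2] tilt [-0.0003 -0.0003] foot [25.54 58.06  7.71]
[ 0.031   0.0668  0.1037 -0.0095  0.0065] f [-8.6 -8.   4. ] tilt [-0.0002  0.    ] foot [25.52 60.45  7.68]
[ 0.0312  0.0692  0.1037 -0.0099  0.0066] f [-9.2 -8.5  4. ] tilt [-0.0001 -0.    ] foot [25.54 62.75  7.67]
[ 0.0311  0.0716  0.1038 -0.01    0.0065] f [-8.6 -9.1  4. ] tilt [ 0.0002 -0.0005] foot [25.54 64.83  7.68]
[ 0.0312  0.074   0.1037 -0.0098  0.0083] f [ -8.8 -11.6   3.9] tilt [ 0.0003 -0.0015] foot [25.56 64.91  7.76]
[ 0.0313  0.0748  0.1037 -0.0097  0.0092] f [ -9.  -13.1   3.8] tilt [ 0.0001 -0.0015] foot [25.53 64.95  7.76]
17 37.55
```

The end stop was felt at y = 64.9 mm: motion halted and the force is climbing. Next I press up to the final forces and settle level.

```bash
python3 - <<'E'
from h import *
b=np.load('bias.npy'); s=np.load('s.npy')
for n in range(24):
    f,za,ft=state(b,4)
    if n%4==0: pr(s,f,za,ft)
    if abs(f[1])>28 or abs(f[0])>22 or f[2]>22: break
    reg(s,f,za,12.5,5,18); cmd(s)
arm.pause(.5); f,za,ft=state(b,10); pr(s,f,za,ft); np.save('s.npy',s); print(n,arm.read_time(),arm.read_opening())
F=Ro.from_euler('z',-FA).as_matrix()@Ro.from_quat(arm.read_eef_rot()).as_matrix(); print(F.round(4))
cv2.imwrite('pics/w6.png',snapshot('wrist'))
E
```

```text
[ 0.0313  0.0748  0.1037 -0.0097  0.0092] f [ -8.7 -13.1   4. ] tilt [ 0.0001 -0.0015] foot [25.54 64.91  7.77]
[ 0.0332  0.0777  0.1037 -0.0121  0.013 ] f [-11.8 -16.9   6.1] tilt [-0.0007 -0.0009] foot [25.54 65.    7.77]
[ 0.0338  0.0785  0.1039 -0.0135  0.0145] f [-11.9 -17.    5.3] tilt [-0.0004 -0.0001] foot [25.53 65.05  7.75]
[ 0.0339  0.0787  0.1039 -0.014   0.0151] f [-12.2 -18.    5.5] tilt [0.0001 0.0001] foot [25.57 65.06  7.76]
[ 0.0341  0.0791  0.104  -0.0143  0.0151] f [-12.5 -18.5   5.2] tilt [-0.0001 -0.0003] foot [25.58 65.08  7.81]
[ 0.0342  0.079   0.104  -0.0143  0.0151] f [-13.1 -18.2   5.3] tilt [-0.0002 -0.0001] foot [25.55 65.07  7.78]
[ 0.0341  0.0789  0.104  -0.0143  0.0151] f [-12.4 -18.    5.1] tilt [-0.0001  0.    ] foot [25.55 65.06  7.78]
23 44.9333 0.30735739784399096
[[ 1.460e-02  9.999e-01 -1.000e-04]
 [ 9.999e-01 -1.460e-02  0.000e+00]
 [ 0.000e+00 -1.000e-04 -1.000e+00]]
```

View pics/w6.png

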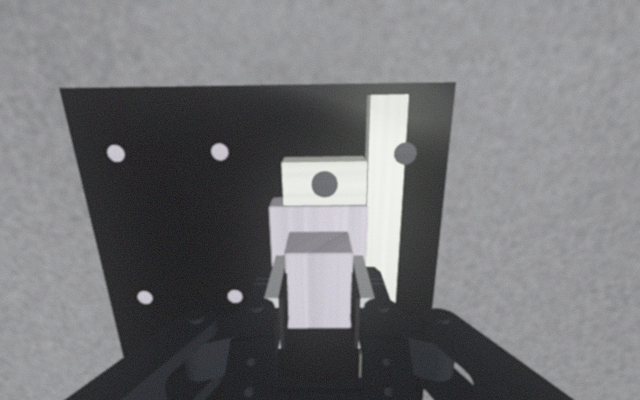

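```bash
cat > ang.py <<'E'
from h import *
def edge(g,P,p0,p1,sgn,z,vert=True):
    # subpixel edge along p0->p1; angle in fixture frame
    if not vert: g=g.T; p0=p0[::-1]; p1=p1[::-1]
    pts=[]
    for r in range(p0[1],p1[1]+1):
        c=int(round(p0[0]+(p1[0]-p0[0])*(r-p0[1])/(p1[1]-p0[1]))); d=np.clip(sgn*np.diff(g[r,c-5:c+6]),0,None); k=d.argmax(); j=slice(max(k-2,0),k+3)
        pts.append((c-5+.5+(np.arange(len(d))[j]*d[j]).sum()/max(d[j].sum(),1e-6),r))
    pts=np.array(pts); pts=pts if vert else pts[:,::-1]
    Y=(ray(P,pts,z)[:,:2]-FX)@Ro.from_euler('z',FA).as_matrix()[:2,:2]
    i,o=(1,0) if vert else (0,1); a=np.polyfit(Y[:,i],Y[:,o],1); return round((-a[0] if vert else a[0]),4), round(float(np.std(Y[:,o]-np.polyval(a,Y[:,i])))*1e3,2), (Y.mean(0)*1e3).round(1)
E
python3 - <<'E'
from ang import *
P=campose('wrist'); im=np.mean([snapshot('wrist').astype(float) for _ in range(6)],0); g=cv2.GaussianBlur(im[...,1],(3,3),0)
print('die R',edge(g,P,(366,210),(366,250),-1,.026)); print('die L',edge(g,P,(270,208),(270,250),1,.026))
print('fence in',edge(g,P,(368,98),(367,152),1,.022)); print('fence out',edge(g,P,(408,100),(399,290),-1,.022)); print('bed R',edge(g,P,(454,90),(434,290),1,.01)); print('bed L',edge(g,P,(62,95),(118,330),-1,.01))
print('bed top',edge(g,P,(80,88),(360,85),-1,.01,False)); print('stop face',edge(g,P,(285,206),(360,206),-1,.024,False)); print('stop back',edge(g,P,(285,157),(360,157),1,.024,False))
print('boss top L',edge(g,P,(287,252),(289,320),1,.05),'R',edge(g,P,(352,252),(352,320),-1,.05)); print('boss front',edge(g,P,(292,251),(348,251),1,.05,False))
d=np.load('w4.npz'); Q=(d['K'],d['R'],d['t']); g4=cv2.GaussianBlur(cv2.imread('pics/w4.png')[...,1].astype(float),(3,3),0)
print('w4 die R,L',edge(g4,Q,(367,210),(368,250),-1,.03),edge(g4,Q,(270,208),(270,250),1,.03),'bedL',edge(g4,Q,(57,5),(131,330),-1,.01), 'bedR',edge(g4,Q,(471,5),(437,290),1,.01))
print('moment',Ro.from_euler('z',-FA).apply(arm.read_wrist_torque()),arm.read_time())
E
```

```text
die R (np.float64(-0.0076), 0.5, array([47.2, 84.9]))
die L (np.float64(-0.0122), 0.06, array([ 3.3, 86. ]))
fence in (np.float64(-0.0042), 0.07, array([ 48.5, 132. ]))
fence out (np.float64(0.0013), 0.43, array([64.9, 99. ]))
bed R (np.float64(-0.0012), 0.04, array([88.4, 97.5]))
bed L (np.float64(0.001), 0.04, array([-89.9,  87.4]))
bed top (np.float64(0.001), 0.05, array([-17.3, 149.4]))
stop face (np.float64(-0.0021), 0.03, array([28.1, 97.1]))
stop back (np.float64(0.0014), 0.04, array([ 28.3, 119.3]))
boss top L (np.float64(-0.0075), 0.2, array([12.8, 70.3])) R (np.float64(-0.0077), 0.28, array([39.2, 69.9]))
boss front (np.float64(-0.0107), 0.01, array([26.7, 85.4]))
w4 die R,L (np.float64(-0.001), 0.04, array([44.7, 42.3])) (np.float64(-0.0012), 0.06, array([-0.2, 43. ])) bedL (np.float64(0.0033), 0.07, array([-89.9,  64.1])) bedR (np.float64(-0.0004), 0.05, array([88.4, 74. ]))
moment [-4.14868043  2.88052578  0.35327191] 45.2833
```

The wrist edges show the die turned about −0.009 rad against the fence since the stop contact, matching the tool's yaw change. I'll regulate yaw back too, while holding the forces.

```bash
python3 - <<'E'
import h; from ang import *
b=np.load('bias.npy'); s=np.load('s.npy')
def yaw():
    v=Ro.from_euler('z',-FA).apply(Ro.from_quat(arm.read_eef_rot()).apply([0,1,0])); return np.arctan2(v[1],v[0])
for n in range(26):
    f,za,ft=state(b,3); yw=yaw()
    if n%4==0: pr(s,f,za,ft); print('  yaw',round(yw,4),round(h.YAW-FA,4),'Mz',round(arm.read_wrist_torque()[2],2))
    if abs(f[1])>28 or abs(f[0])>22 or f[2]>22: break
    reg(s,f,za,12.5,5,18); h.YAW+=np.clip(.5*(-.006-yw),-.002,.002); cmd(s)
arm.pause(.4); f,za,ft=state(b,10); pr(s,f,za,ft); print(yaw(),h.YAW,arm.read_time()); np.save('s.npy',np.r_[s,h.YAW])
P=campose('wrist'); im=np.mean([snapshot('wrist').astype(float) for _ in range(4)],0); g=cv2.GaussianBlur(im[...,1],(3,3),0); cv2.imwrite('pics/w7.png',im)
print('die L',edge(g,P,(270,208),(270,250),1,.026),'boss front',edge(g,P,(292,251),(348,251),1,.05,False),'bed L',edge(g,P,(62,95),(118,330),-1,.01),'stop',edge(g,P,(285,206),(360,206),-1,.024,False))
E
```

```text
[ 0.0341  0.0789  0.104  -0.0143  0.0151] f [-12.2 -18.    5.2] tilt [-0.0001 -0.    ] foot [25.56 65.06  7.77]
  yaw -0.0147 -0.0065 Mz 0.35
[ 0.0343  0.079   0.104  -0.0144  0.015 ] f [-12.1 -17.    5.1] tilt [-0.  0.] foot [25.68 65.08  7.79]
  yaw -0.0083 0.0014 Mz 0.1
[ 0.0346  0.0792  0.104  -0.0144  0.0151] f [-12.7 -18.2   5.7] tilt [-0.0005  0.    ] foot [25.73 65.08  7.8 ]
  yaw -0.0064 0.0041 Mz 0.04
[ 0.0344  0.0792  0.104  -0.0149  0.0149] f [-12.5 -18.6   5. ] tilt [ 0.0003 -0.0001] foot [25.73 65.09  7.8 ]
  yaw -0.006 0.0045 Mz 0.09
[ 0.0345  0.0789  0.1041 -0.0148  0.0148] f [-12.4 -18.    5.1] tilt [0. 0.] foot [25.69 65.06  7.79]
  yaw -0.006 0.0044 Mz 0.08
[ 0.0346  0.079   0.1041 -0.0148  0.0148] f [-12.8 -18.2   4.1] tilt [-0.0001 -0.0001] foot [25.71 65.11  7.8 ]
  yaw -0.0059 0.0044 Mz 0.09
[ 0.0346  0.0789  0.104  -0.0149  0.0147] f [-13.  -17.5   5.3] tilt [-0.  0.] foot [25.73 65.08  7.79]
  yaw -0.006 0.0044 Mz 0.04
[ 0.0345  0.0791  0.1041 -0.0148  0.0147] f [-12.4 -18.2   4.8] tilt [ 0.0001 -0.0002] foot [25.72 65.06  7.8 ]
-0.006076772111766086 0.3349531780226393 52.9167
die L (np.float64(-0.0035), 0.06, array([ 3.4, 85.8])) boss front (np.float64(-0.0043), 0.02, array([26.7, 85.4])) bed L (np.float64(0.0009), 0.04, array([-89.9,  86.4])) stop (np.float64(-0.0052), 0.02, array([28. , 97.1]))[ WARN:0@11.826] global loadsave.cpp:1063 imwrite_ Unsupported depth image for selected encoder is fallbacked to CV_8U.
```

```bash
python3 - <<'E'
import h; from ang import *
b=np.load('bias.npy'); s=np.load('s.npy'); h.YAW=s[5]; s=s[:5].copy()
def yaw():
    v=Ro.from_euler('z',-FA).apply(Ro.from_quat(arm.read_eef_rot()).apply([0,1,0])); return np.arctan2(v[1],v[0])
for n in range(14):
    f,za,ft=state(b,3); yw=yaw()
    if n%2==0: pr(s,f,za,ft); print('  yaw',round(yw,4))
    if abs(f[1])>28 or abs(f[0])>22 or f[2]>22: break
    reg(s,f,za-[0,.003,0],12.5,6,18); h.YAW+=np.clip(.5*(-.003-yw),-.002,.002); cmd(s)
arm.pause(.3); f,za,ft=state(b,10); pr(s,f,za,ft); print(yaw(),arm.read_time()); np.save('s.npy',np.r_[s,h.YAW])
P=campose('wrist'); g=cv2.GaussianBlur(np.mean([snapshot('wrist').astype(float) for _ in range(3)],0)[...,1],(3,3),0)
print('die L',edge(g,P,(270,208),(270,250),1,.026),'boss front',edge(g,P,(292,251),(348,251),1,.05,False),'bed L',edge(g,P,(62,95),(118,330),-1,.01))
E
```

```text
[ 0.0345  0.0791  0.1041 -0.0148  0.0147] f [-12.4 -17.7   5.1] tilt [ 0.     -0.0002] foot [25.72 65.09  7.79]
  yaw -0.0061
[ 0.0345  0.0791  0.104  -0.0147  0.0174] f [-12.4 -18.1   4.8] tilt [0.0001 0.0026] foot [25.73 65.18  7.72]
  yaw -0.0039
[ 0.0344  0.0792  0.1039 -0.0146  0.0177] f [-13.  -17.8   6.1] tilt [0.0004 0.0028] foot [25.75 65.15  7.75]
  yaw -0.0035
[ 0.0343  0.0792  0.1038 -0.0142  0.018 ] f [-12.8 -18.    6.1] tilt [0.     0.0029] foot [25.74 65.14  7.75]
  yaw -0.0032
[ 0.0344  0.0792  0.1038 -0.014   0.018 ] f [-11.8 -18.    6.4] tilt [-0.0002  0.003 ] foot [25.74 65.18  7.74]
  yaw -0.003
[ 0.0344  0.0795  0.1038 -0.0144  0.018 ] f [-12.5 -18.5   5.5] tilt [0.0001 0.0027] foot [25.76 65.19  7.73]
  yaw -0.0031
[ 0.0343  0.0794  0.1038 -0.0144  0.0181] f [-12.9 -17.9   5.1] tilt [0.0002 0.003 ] foot [25.74 65.17  7.74]
  yaw -0.003
[ 0.0342  0.0793  0.1038 -0.014   0.0182] f [-12.4 -17.9   6. ] tilt [0.0002 0.0031] foot [25.77 65.2   7.75]
-0.002913083435193037 57.35
die L (np.float64(-0.0007), 0.06, array([ 3.4, 85.8])) boss front (np.float64(-0.0028), 0.02, array([26.7, 85.4])) bed L (np.float64(0.001), 0.04, array([-89.9,  86.2]))
```

```bash
python3 -c "
from h import *
b=np.load('bias.npy'); print((fm(5)-b).round(1),arm.read_finger_force(),arm.read_time()); print(ticket.finish_job())"
```

```text
[-12.5 -18.1   6.3] 82.28580236434937 57.5417
the job is handed in; nothing more can be done
None
```

I handed the job in at 57.5 s with the rectangular-boss die still gripped and pressed into the corner. The wrist read about 12 N toward the fence, 18 N toward the stop (an estimated 10 N of that on the stop, the rest friction) and 6 N on the bed. The die was parallel to the fence to about 0.002 rad and level to within a few thousandths of a radian, and nothing else was touched on purpose.

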